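# Set the tilt of the inspection mirror

### The job

Two tilting inspection mirrors stand on the bench for looking at the seals on the air ducts. Tilt the rectangular one so that it leans back, away from its front, about 30 degrees from upright, and let go so that its stiff hinge holds it there. Leave the round mirror as it is.

Things in the scene. Friction and masses are not known exactly. Their poses are not given: they have to be found in the camera images.
- rect_stand: Stand of the rectangular mirror, bolted to the bench: grey foot 90 x 110 x 12 mm with a dark fork. Origin: centre of the underside, on the bench top; x points from the mirror's front to its back, y along the hinge, z up. The horizontal hinge axis runs along y, 55 mm straight above the origin. The black-framed mirror plate (110 mm wide, 102 mm high, 8 mm thick) swings on it, its lower edge 15 mm and its upper edge 117 mm from the axis; the bright side is the front (-x side).
- rect_grip (a point): Centre of the rectangular mirror's handle: a black round bar 12 mm thick and 40 mm long, parallel to the hinge, with both ends free, on a flat stem 12 mm wide above the middle of the plate's upper edge. It lies 148 mm from the hinge axis in the plane of the plate, 31 mm beyond the upper edge. Axes turn with the mirror: y along the bar, z from the hinge to the bar.
- rect_mirror (a joint): Tilt of the rectangular mirror in rad: 0 upright, positive leaning back (the handle moves to the stand's +x), negative leaning forward; stops at -0.45 and 1.2. The hinge is stiff (about 0.4 N m, some 3 N at the handle) and stays where it is left.
- round_grip (a point): Centre of the like handle of the round mirror (104 mm across), on a stand of the same shape; not to be moved.
There are look-alikes about, which are no part of the job. Leave any orange look-alike of the rect_stand alone.

How it is judged:
By the outcome, as a careful person would: the job done as asked, in the order asked, and still so for the second after the job is handed in, with the robot touching nothing.
It also fails if it takes over 32 s, if anything falls off the work surface, if the arm or the gripper's body presses on something with over 40 N, if the wrist force passes 120 N, or if a joint passes its speed limit or range.

### The arm

A 6-joint arm with a two-finger parallel gripper is mounted at the origin on a cart in front of the work surface, level with it; the furniture and walls round the work are solid. World frame = base frame: x ahead of the robot, y to its left, z up, the work surface at z = 0. Lengths are in m, angles in degrees, forces in N, time in s.
With the tool pointing down it reaches from about 0.35 to 0.875 m from the base axis. Payload 4.2 kg.
Tool frame: the origin (TCP) lies at the very end of the fingers, on their centre line; the grasp point (between the pads) lies 19 mm behind it (r.hold_point_z is the distance from the TCP to the grasp point, in m); z points along the fingers, y is the direction in which the jaws open and shut (so a half turn about z gives the same grasp; the last joint's range is limited). The gripper opens to 87 mm and grips with 3 to 60 N. Pads are 19 mm wide; open, the fingers measure 117 mm over their backs; the gripper's body (75 mm by 190 mm) begins 51 mm behind the grasp point.
Start: joints at [-53.824, 22.042, 0.453, 0, -68.411, -14.817], TCP at [0.228, -0.582, 0.223] pointing down, gripper open.
Joint ranges: [-179.83, 179.83], [-69.29, 118.12], [-61.27, 80.66], [-181.25, 117.63], [-171.15, -9.14], [-177.46, 177.46]. Speed limits (degrees/s): [159.86, 159.86, 180, 180, 180, 180].

### API

Orientations are given as a 3x3 rotation matrix whose columns are the frame's x, y, z axes.
In Python, from station import r, cams, ticket gives the robot as it stands.
- The arm moves only by the tool drive_tool, never from a script. Its argument "deltas" is a list of rows, each an object of numbers: "dx", "dy", "dz": the shift along the tool's x, y, z in m; "wx", "wy", "wz": the turn, a rotation vector about the tool's x, y, z in degrees. A call has 1 to 20 rows; each row is the pose to reach, as a shift and turn from the pose commanded when the call began, along the tool's axes at that moment; what a row does not reach only later rows make up. A row lasts 1/10 s, in which the tool goes at most 50 mm and 8.59 degrees, less where a joint would pass 70% of its speed; a pose out of reach is approached as far as the arm can. A call with a gripper value outside its range is refused whole. "gripper" is the opening, from 0 (shut) to 1 (fully open), set as the call begins (left out, the last holds). The fingers move at their own pace and stop on an object; the grip force is fixed at half the most. Time passes only in rows, so rows that repeat a pose let the fingers close. It gives the time, the measured TCP pose, the force and the opening at its end, in the units of the state.
- r.sense(): the state, without advancing time (a new reading comes with each control period).
- cams.capture(name): name is "side" or "top"; returns the picture (384x512x3 uint8, red, green, blue); there is no depth.
- cams.camera_model(name): a dict with "intrinsics" (3x3 intrinsics, pixels), "extrinsics" (4x4, takes a point from world to camera coordinates). Camera axes: x right, y down, z forward; pixel columns grow to the right and rows downward; lengths in m; the calibration is good to about 2 mm. A picture is of the moment at which its call begins. camera_model takes no time and is no camera call.
- ticket.finish_job(): hands the job in, once; it reports no verdict.
The state is a dict: "time_s": time; "joints": joint angles; "joint_velocities": joint speeds; "effort": joint torques, N m; "tcp_pos": TCP position; "ee_rot": TCP orientation; "wrist_force": force on the tool from outside, world axes, zero at the start; "moment": the same for the moment, N m; "gripper_width": opening from 0.0 (shut) to 1.0 (fully open).
Only numpy, scipy, OpenCV 4.12 (cv2) and the standard library are available. Lean on these libraries where they do the work, as an engineer would, in place of code of your own. Each camera call takes 0.05 s, during which the arm holds its last target.

## Working session

There is one attempt and no reset: what is moved stays moved. The work goes in short steps, Python scripts to look and compute and a tool call to move; the robot and the scene stay as the last step left them, time stands still between calls to the robot, and variables do not carry over. Pictures are saved under pics/ and viewed, and the job is handed in when it is done.

Besides the shell and the picture viewer there is one more tool, called after "Request:" by a JSON object that holds its "name" and its "arguments", one argument or row to a line. drive_tool: Moves the arm, as the interface text tells. Its arguments: {"type":"object","properties":{"deltas":{"type":"array","items":{"type":"object","properties":{"dx":{"type":"number"},"dy":{"type":"number"},"dz":{"type":"number"},"wx":{"type":"number"},"wy":{"type":"number"},"wz":{"type":"number"}}}},"gripper":{"type":"number"}},"required":["deltas"]}

```bash
mkdir -p pics; ls
python3 - <<'E'
from station import r,cams
import cv2,numpy as np
for n in("side","top"):
    im=cams.capture(n); cv2.imwrite(f"pics/{n}0.png",im[:,:,::-1]); 
    m=cams.camera_model(n); print(n,np.round(m["intrinsics"],1).tolist(),np.round(m["extrinsics"],4).tolist())
s=r.sense(); print(s, r.hold_point_z)
E
```

```text
pics
side [[422.5, 0.0, 250.1], [0.0, 422.5, 195.3], [0.0, 0.0, 1.0]] [[-0.9974, -0.0704, -0.0137, 0.4667], [-0.0328, 0.6176, -0.7858, 0.2487], [0.0637, -0.7834, -0.6183, 0.83], [0.0, 0.0, 0.0, 1.0]]
top [[483.9, 0.0, 261.8], [0.0, 483.9, 199.3], [0.0, 0.0, 1.0]] [[0.3049, -0.9523, -0.0081, -0.3644], [-0.9278, -0.2951, -0.2283, 0.4081], [0.2151, 0.0771, -0.9735, 1.2925], [0.0, 0.0, 0.0, 1.0]]
{'time_s': 0.1, 'joints': array([-5.38227222e+01,  2.20853284e+01,  3.88824569e-01, -2.44112243e-02,
       -6.84101666e+01, -1.48156562e+01]), 'joint_velocities': array([ 0.02173283, -0.0614079 ,  0.06761445,  0.10233592,  0.03241097,
       -0.05807948]), 'effort': array([-1.51565775e-03, -3.91689634e+01,  1.87934285e+01,  4.23188522e+00,
        1.34492875e-02, -7.16045633e-05]), 'tcp_pos': array([ 0.22747377, -0.58157297,  0.22159046]), 'ee_rot': array([[-9.31357204e-01, -3.64105963e-01, -7.79162956e-04],
       [-3.64106785e-01,  9.31355589e-01,  1.73661854e-03],
       [ 9.33646091e-05,  1.90111070e-03, -9.99998189e-01]]), 'wrist_force': array([-0.93286165,  0.41021385,  0.81228057]), 'moment': array([-0.03821363, -0.06647932, -0.00851065]), 'gripper_width': 0.9953014887944179} 0.0187
```

View pics/side0.png

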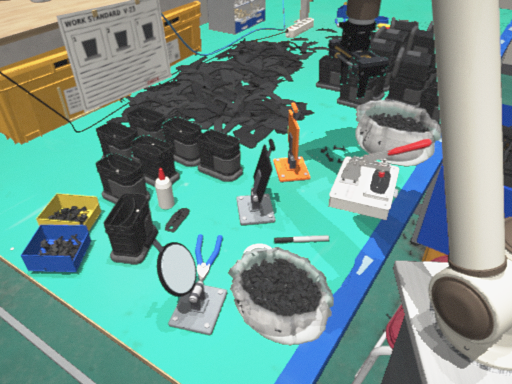

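View pics/top0.png

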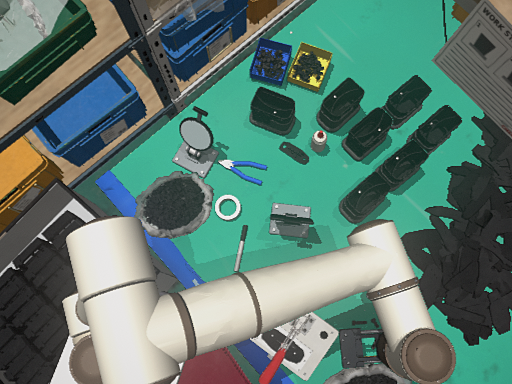

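The side view shows the grey rectangular stand at about (256,208), with the mirror nearly edge-on and its handle near (269,146). The orange look-alike is at (291,170) and the round mirror at (180,270). The top view shows the rectangular stand at about (292,220). I'll zoom in on both.

Run:
```python
import cv2,numpy as np
a=cv2.imread("pics/side0.png")[125:235,220:320]; b=cv2.imread("pics/top0.png")[185:255,250:340]
cv2.imwrite("pics/zs.png",cv2.resize(a,None,fx=5,fy=5,interpolation=cv2.INTER_CUBIC))
cv2.imwrite("pics/zt.png",cv2.resize(b,None,fx=7,fy=7,interpolation=cv2.INTER_CUBIC))
```

```text
(no output)
```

View pics/zs.png

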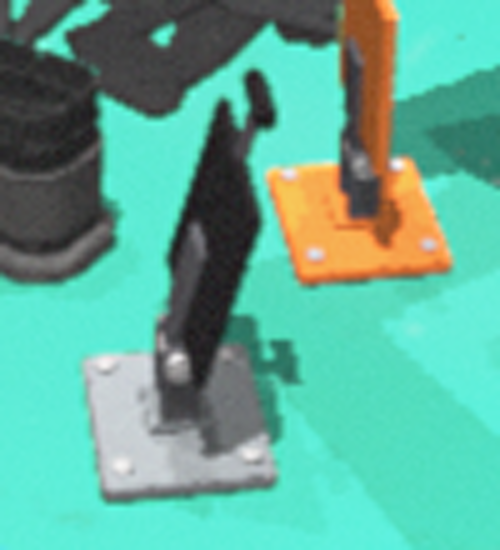

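View pics/zt.png

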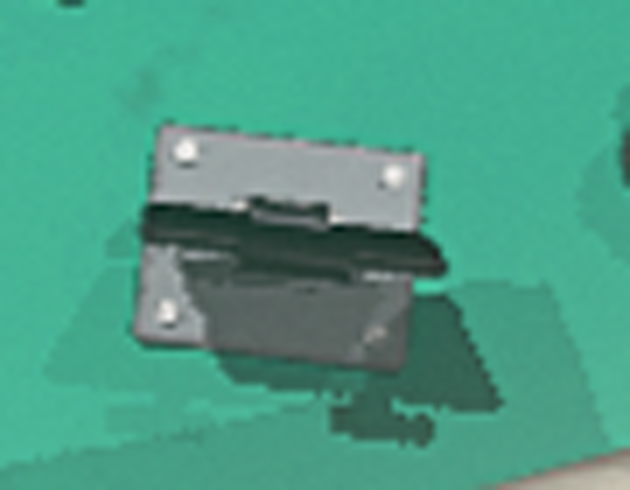

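```bash
cat > h.py <<'E'
import numpy as np,cv2
from station import r,cams
def M(n):
    m=cams.camera_model(n); return np.array(m["intrinsics"]),np.array(m["extrinsics"])
def ray(n,p):
    K,E=M(n); R=E[:3,:3]; o=-R.T@E[:3,3]; d=R.T@np.linalg.inv(K)@np.array([p[0],p[1],1.]); return o,d/np.linalg.norm(d)
def onz(n,p,z):
    o,d=ray(n,p); return o+d*(z-o[2])/d[2]
def proj(n,X):
    K,E=M(n); c=E[:3,:3]@np.asarray(X)+E[:3,3]; u=K@c; return u[:2]/u[2]
def tri(p,q):
    o1,d1=ray("side",p);o2,d2=ray("top",q)
    A=np.stack([d1,-d2],1); t=np.linalg.lstsq(A,o2-o1,rcond=None)[0]
    a=o1+t[0]*d1;b=o2+t[1]*d2; return (a+b)/2,np.linalg.norm(a-b)
E
python3 - <<'E'
from h import *
np.set_printoptions(precision=4,suppress=True)
T=lambda X,Y:((X+.5)/7-.5+250,(Y+.5)/7-.5+185)
S=lambda X,Y:((X+.5)/5-.5+220,(Y+.5)/5-.5+125)
print("cams",ray("side",(0,0))[0],ray("top",(0,0))[0])
c=np.array([onz("top",T(*p),.012) for p in [(163,125),(425,155),(405,365),(137,338)]]);print(c,c.mean(0))
e=lambda i,j:c[j]-c[i]
for i,j in((0,1),(1,2),(3,2),(0,3)): v=e(i,j);print(i,j,np.linalg.norm(v),np.degrees(np.arctan2(v[1],v[0])))
# bolt heads
b=np.array([onz("top",T(*p),.013) for p in [(186,150),(395,176),(376,332),(168,312)]]);print(b.mean(0))
b=np.array([onz("side",S(*p),.013) for p in [(105,365),(123,466),(254,454),(228,355)]]);print(b,b.mean(0))
c=np.array([onz("side",S(*p),.012) for p in [(85,357),(104,490),(275,478),(243,347)]]);print(c,c.mean(0))
for i,j in((0,1),(1,2),(3,2),(0,3)): v=e(i,j);print(i,j,np.linalg.norm(v),np.degrees(np.arctan2(v[1],v[0])))
# bar: both candidates
for q in((292,212),(290,265)): print(tri(S(259,98),T(*q)))
E
```

```text
cams [0.4207 0.5294 0.7149] [ 0.2117 -0.3263  1.3486]
[[ 0.508  -0.2531  0.012 ]
 [ 0.5282 -0.3575  0.012 ]
 [ 0.4438 -0.3742  0.012 ]
 [ 0.4218 -0.2693  0.012 ]] [ 0.4754 -0.3135  0.012 ]
0 1 0.10638570319703097 -79.05128893117832
1 2 0.08604603390841715 -168.85433904480433
3 2 0.10711864732080392 -78.13561032556309
0 3 0.08775840256028666 -169.3277776077397
[ 0.4762 -0.3127  0.013 ]
[[ 0.5178 -0.3487  0.013 ]
 [ 0.5016 -0.2678  0.013 ]
 [ 0.436  -0.2806  0.013 ]
 [ 0.4526 -0.3608  0.013 ]] [ 0.477  -0.3145  0.013 ]
[[ 0.5293 -0.3563  0.012 ]
 [ 0.5096 -0.2504  0.012 ]
 [ 0.425  -0.264   0.012 ]
 [ 0.4449 -0.3695  0.012 ]] [ 0.4772 -0.31    0.012 ]
0 1 0.10771616355551634 100.51397242377018
1 2 0.08575435209998304 -170.83442591029328
3 2 0.10731926189415521 100.68019256682815
0 3 0.08545340419020052 -171.1056874578373
(array([ 0.4437, -0.3145,  0.2034]), np.float64(0.011950735793304258))
(array([ 0.4355, -0.3201,  0.1978]), np.float64(0.005136170201953547))
```

Run:
```python
from h import *
np.set_printoptions(precision=1,suppress=True)
c=np.array([.4767,-.3135,0]); a=np.radians(10.9)
X=np.array([np.cos(a),np.sin(a),0]);Y=np.array([-np.sin(a),np.cos(a),0]);Z=np.array([0,0,1.])
def P(t,y,s,off=0):
    n=X*np.cos(t)-Z*np.sin(t); d=X*np.sin(t)+Z*np.cos(t)
    return c+.055*Z+Y*y+d*s+n*off
for nm,f,(ox,oy),k in(("side","pics/side0.png",(220,125),6),("top","pics/top0.png",(250,185),7)):
    im=cv2.imread(f)[oy:oy+100,ox:ox+100]
    im=np.clip(255*(im/255.)**.45,0,255).astype(np.uint8)
    raw=cv2.resize(im,None,fx=k,fy=k,interpolation=cv2.INTER_CUBIC)
    big=raw.copy()
    for o,col in((-.004,(0,0,255)),(.004,(255,0,0))):
        t=np.radians(-16)
        q=[(proj(nm,P(t,y,s,o))-[ox,oy]+.5)*k for y,s in((-.055,.015),(-.055,.117),(.055,.117),(.055,.015))]
        cv2.polylines(big,[np.int32(q)],True,col,1)
        q=[(proj(nm,P(t,y,.148,o))-[ox,oy]+.5)*k for y in(-.02,.02)]
        cv2.polylines(big,[np.int32(q)],False,col,1)
    cv2.imwrite(f"pics/o_{nm}.png",big[:590,:790]);cv2.imwrite(f"pics/g_{nm}.png",raw[:590,:790])
f=cv2.imread("pics/side0.png"); A=f[230:335,140:235]; B=f[90:190,265:320]
A=cv2.resize(A,None,fx=5,fy=5,interpolation=2);B=cv2.resize(B,None,fx=5,fy=5,interpolation=2)
W=np.zeros((525,780,3),np.uint8);W[:A.shape[0],:A.shape[1]]=A;W[:B.shape[0],480:480+275]=B
cv2.imwrite("pics/rnd.png",W)
```

```text
(no output)
```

View pics/o_side.png

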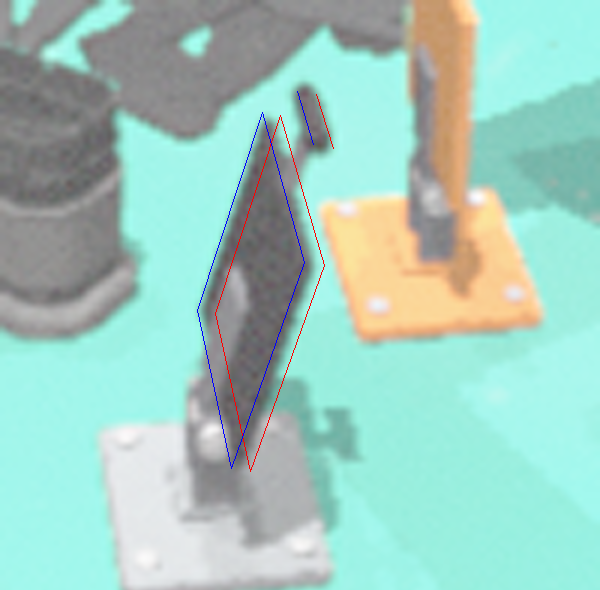

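View pics/o_top.png

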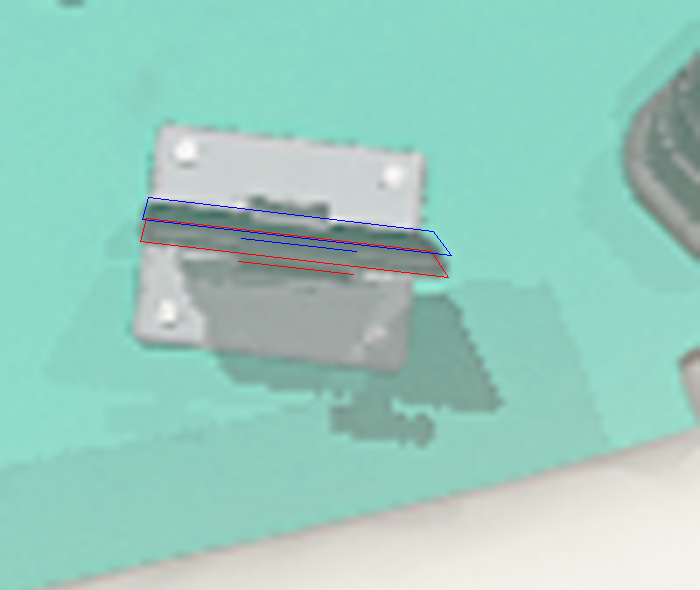

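View pics/rnd.png

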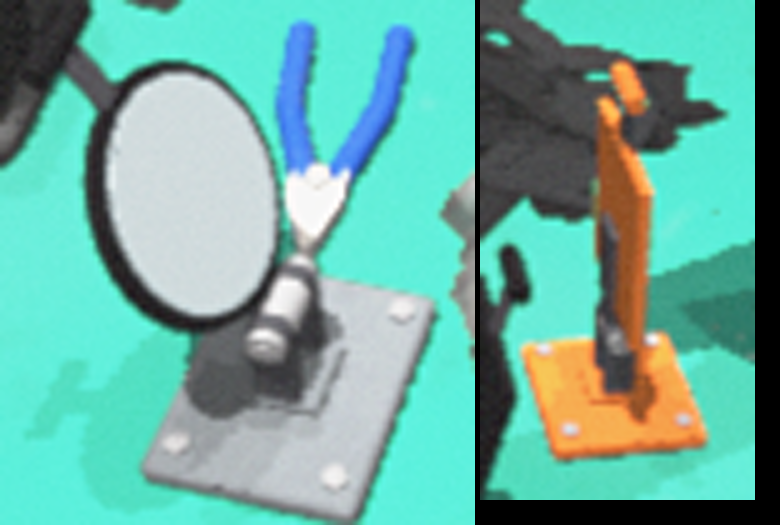

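View pics/g_side.png

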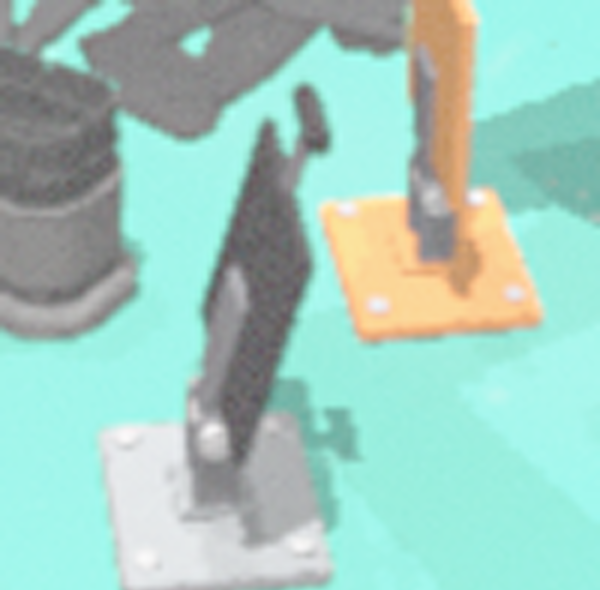

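Both overlays show the same thing. The face visible on the world +x side is uniformly black with the strap on it, so it is the back. The front therefore faces the robot, and the stand's x axis points at about +10.9° in the world. The mirror currently leans forward by about 16°, with the bar at about (0.436, -0.321, 0.197). The plan is to grip the bar along the mirror plane and swing about 46° about the hinge.

```bash
cat >> h.py <<'E'
from scipy.spatial.transform import Rotation as Ro
C=np.array([.4767,-.3135,0]); _a=np.radians(10.9)
X=np.array([np.cos(_a),np.sin(_a),0]);Y=np.array([-np.sin(_a),np.cos(_a),0]);Z=np.array([0,0,1.])
def pose(t,back=0.,rad=.148):
    t=np.radians(t); d=X*np.sin(t)+Z*np.cos(t); z=-d; y=-(X*np.cos(t)-Z*np.sin(t)); x=np.cross(y,z)
    return C+.055*Z+d*rad+z*(r.hold_point_z-back), np.stack([x,y,z],1)
def delta(p,R,p0=None,R0=None):
    if p0 is None:
        s=r.sense();p0,R0=s["tcp_pos"],s["ee_rot"]
    return np.round(R0.T@(p-p0),4), np.round(Ro.from_matrix(R0.T@R).as_rotvec(degrees=True),2)
E
python3 - <<'E'
from h import *
for b in(.09,):
    p,R=pose(-16,b); print(p,R.round(3).tolist()); print(delta(p,R)); 
    R2=pose(0)[1]; print(delta(p+[0,0,0.02],R2))
E
```

```text
[ 0.41734327 -0.3249303   0.26580469] [[0.189, -0.944, 0.271], [-0.982, -0.182, 0.052], [0.0, -0.276, -0.961]]
(array([-0.2703,  0.17  , -0.0439]), array([ 13.43, -11.03, -79.01]))
(array([-0.2703,  0.17  , -0.0639]), array([ 9.000e-02,  7.000e-02, -7.955e+01]))
```

Request:
{"name": "drive_tool", "arguments": {
  "deltas": [
    {"dz": -0.03},
    {"dz": -0.07, "wz": -5},
    {"dx": -0.02, "dy": 0.01, "dz": -0.08, "wz": -10},
    {"dx": -0.04, "dy": 0.025, "dz": -0.08, "wz": -15},
    {"dx": -0.06, "dy": 0.038, "dz": -0.08, "wz": -20},
    {"dx": -0.08, "dy": 0.05, "dz": -0.08, "wz": -26},
    {"dx": -0.1, "dy": 0.063, "dz": -0.08, "wz": -32},
    {"dx": -0.12, "dy": 0.075, "dz": -0.08, "wz": -38},
    {"dx": -0.14, "dy": 0.088, "dz": -0.08, "wz": -44},
    {"dx": -0.16, "dy": 0.1, "dz": -0.08, "wz": -50},
    {"dx": -0.18, "dy": 0.113, "dz": -0.08, "wz": -56},
    {"dx": -0.2, "dy": 0.126, "dz": -0.08, "wz": -62},
    {"dx": -0.22, "dy": 0.138, "dz": -0.08, "wz": -68},
    {"dx": -0.24, "dy": 0.15, "dz": -0.08, "wz": -73},
    {"dx": -0.255, "dy": 0.16, "dz": -0.08, "wz": -77},
    {"dx": -0.265, "dy": 0.167, "dz": -0.08, "wz": -79},
    {"dx": -0.27, "dy": 0.17, "dz": -0.08, "wz": -79.5},
    {"dx": -0.27, "dy": 0.17, "dz": -0.08, "wz": -79.5}
  ],
  "gripper": 1
}}

```text
schema error: expected keys dx, dy, dz, wx, wy, wz
```

Run:
```python
from h import *
s=r.sense();print(s["time_s"],s["joints"].round(1),s["tcp_pos"].round(4),s["wrist_force"].round(1))
print(delta(*pose(-16,.07)));print(delta(*pose(-16,0)))
```

```text
0.1 [-53.8  22.1   0.4  -0.  -68.4 -14.8] [ 0.2275 -0.5816  0.2216] [-0.9  0.4  0.8]
(array([-0.2757,  0.1689, -0.0247]), array([ 13.43, -11.03, -79.01]))
(array([-0.2947,  0.1653,  0.0426]), array([ 13.43, -11.03, -79.01]))
```

All six keys are required in every row.

Request:
{"name": "drive_tool", "arguments": {
  "deltas": [
    {"dx": 0, "dy": 0, "dz": -0.03, "wx": 0, "wy": 0, "wz": 0},
    {"dx": 0, "dy": 0, "dz": -0.07, "wx": 0, "wy": 0, "wz": -5},
    {"dx": -0.02, "dy": 0.01, "dz": -0.08, "wx": 0, "wy": 0, "wz": -10},
    {"dx": -0.04, "dy": 0.025, "dz": -0.08, "wx": 0, "wy": 0, "wz": -15},
    {"dx": -0.06, "dy": 0.038, "dz": -0.08, "wx": 0, "wy": 0, "wz": -20},
    {"dx": -0.08, "dy": 0.05, "dz": -0.08, "wx": 0, "wy": 0, "wz": -26},
    {"dx": -0.1, "dy": 0.063, "dz": -0.08, "wx": 0, "wy": 0, "wz": -32},
    {"dx": -0.12, "dy": 0.075, "dz": -0.08, "wx": 0, "wy": 0, "wz": -38},
    {"dx": -0.14, "dy": 0.088, "dz": -0.08, "wx": 0, "wy": 0, "wz": -44},
    {"dx": -0.16, "dy": 0.1, "dz": -0.08, "wx": 0, "wy": 0, "wz": -50},
    {"dx": -0.18, "dy": 0.113, "dz": -0.08, "wx": 0, "wy": 0, "wz": -56},
    {"dx": -0.2, "dy": 0.126, "dz": -0.08, "wx": 0, "wy": 0, "wz": -62},
    {"dx": -0.22, "dy": 0.138, "dz": -0.08, "wx": 0, "wy": 0, "wz": -68},
    {"dx": -0.24, "dy": 0.15, "dz": -0.08, "wx": 0, "wy": 0, "wz": -73},
    {"dx": -0.255, "dy": 0.16, "dz": -0.08, "wx": 0, "wy": 0, "wz": -77},
    {"dx": -0.265, "dy": 0.167, "dz": -0.08, "wx": 0, "wy": 0, "wz": -79},
    {"dx": -0.27, "dy": 0.17, "dz": -0.08, "wx": 0, "wy": 0, "wz": -79.5},
    {"dx": -0.27, "dy": 0.17, "dz": -0.08, "wx": 0, "wy": 0, "wz": -79.5}
  ],
  "gripper": 1
}}

```text
time_s: 1.9
tcp_pos: [0.4173, -0.3251, 0.3024]
ee_rot: [[0.188, -0.982, -0.0], [-0.982, -0.188, 0.0], [-0.0, 0.0, -1.0]]
wrist_force: [0.4, -0.0, -0.7]
gripper_width: 0.996
```

Run:
```python
from h import *
s=r.sense();print(s["time_s"],s["joints"].round(1),s["tcp_pos"].round(4),s["wrist_force"].round(1))
print(delta(*pose(-16,.07)));print(delta(*pose(-16,0)))
```

```text
1.9 [-20.3   9.9  -5.   -0.  -75.1  31.2] [ 0.4173 -0.3251  0.3024] [ 0.4 -0.  -0.7]
(array([-0.0002, -0.0056,  0.0558]), array([ 1.602e+01,  1.000e-02, -4.000e-02]))
(array([-0.0002, -0.0249,  0.1231]), array([ 1.602e+01,  1.000e-02, -4.000e-02]))
```

Request:
{"name": "drive_tool", "arguments": {
  "deltas": [
    {"dx": 0, "dy": -0.002, "dz": 0.015, "wx": 4, "wy": 0, "wz": 0},
    {"dx": 0, "dy": -0.004, "dz": 0.03, "wx": 9, "wy": 0, "wz": 0},
    {"dx": 0, "dy": -0.005, "dz": 0.045, "wx": 13, "wy": 0, "wz": 0},
    {"dx": 0, "dy": -0.0056, "dz": 0.056, "wx": 16, "wy": 0, "wz": 0},
    {"dx": 0, "dy": -0.011, "dz": 0.075, "wx": 16, "wy": 0, "wz": 0},
    {"dx": 0, "dy": -0.017, "dz": 0.095, "wx": 16, "wy": 0, "wz": 0},
    {"dx": 0, "dy": -0.022, "dz": 0.113, "wx": 16, "wy": 0, "wz": 0},
    {"dx": 0, "dy": -0.025, "dz": 0.123, "wx": 16, "wy": 0, "wz": 0},
    {"dx": 0, "dy": -0.025, "dz": 0.123, "wx": 16, "wy": 0, "wz": 0},
    {"dx": 0, "dy": -0.025, "dz": 0.123, "wx": 16, "wy": 0, "wz": 0}
  ],
  "gripper": 1
}}

```text
time_s: 2.9
tcp_pos: [0.4419, -0.3213, 0.1801]
ee_rot: [[0.188, -0.944, 0.271], [-0.982, -0.181, 0.051], [0.001, -0.276, -0.961]]
wrist_force: [0.0, -0.1, 0.3]
gripper_width: 1.003
```

Run:
```python
from h import *
s=r.sense();print(s["time_s"],s["joints"].round(1),s["tcp_pos"].round(4),s["wrist_force"].round(1))
print(delta(*pose(-16,0)))
a=cams.capture("side")[100:200,220:320,::-1];b=cams.capture("top")[180:260,240:340,::-1]
W=np.zeros((500,800,3),np.uint8);W[:400,:400]=cv2.resize(a,(400,400),interpolation=2);W[:320,400:]=cv2.resize(b,(400,320),interpolation=2)
cv2.imwrite("pics/pre.png",W[:400])
```

```text
2.9 [-24.7  12.  -17.7 -12.4 -47.9  42.9] [ 0.4419 -0.3213  0.1801] [ 0.  -0.1  0.3]
(array([-0.001 ,  0.0002,  0.0008]), array([-0.01, -0.06, -0.05]))
```

View pics/pre.png

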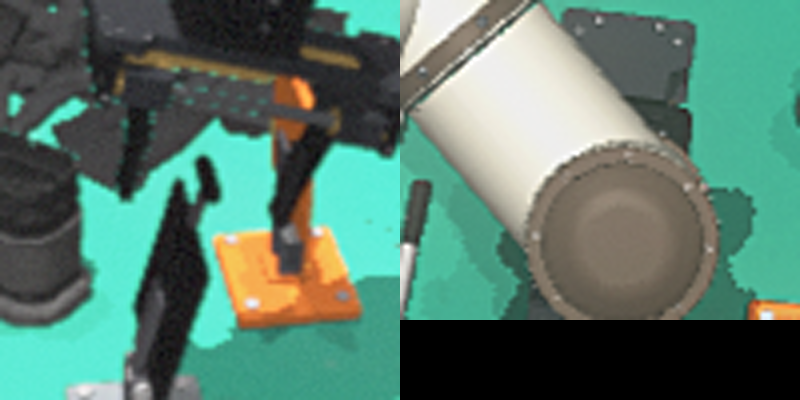

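The side view shows open fingers on either side of the bar: tips near (127,197) and (283,222) in the crop, bar at (207,180). I'll check this against the projection before closing.

Run:
```python
from h import *
s=r.sense();p,R=s["tcp_pos"],s["ee_rot"]
f=lambda q:((proj("side",q)-[220,100])*4).round()
print("tcp",f(p),"hold",f(p-R[:,2]*.0187),"tips",f(p+R[:,1]*.05),f(p-R[:,1]*.05))
print("tips near/far edges",f(p+R[:,1]*.0435+R[:,0]*.0095),f(p-R[:,1]*.0435-R[:,0]*.0095))
```

```text
tcp [198. 201.] hold [207. 175.] tips [277. 215.] [117. 187.]
tips near/far edges [264. 205.] [130. 198.]
```

The hold point projects onto the bar. Closing the gripper.

Request:
{"name": "drive_tool", "arguments": {
  "deltas": [
    {"dx": 0, "dy": 0, "dz": 0, "wx": 0, "wy": 0, "wz": 0},
    {"dx": 0, "dy": 0, "dz": 0, "wx": 0, "wy": 0, "wz": 0},
    {"dx": 0, "dy": 0, "dz": 0, "wx": 0, "wy": 0, "wz": 0},
    {"dx": 0, "dy": 0, "dz": 0, "wx": 0, "wy": 0, "wz": 0},
    {"dx": 0, "dy": 0, "dz": 0, "wx": 0, "wy": 0, "wz": 0},
    {"dx": 0, "dy": 0, "dz": 0, "wx": 0, "wy": 0, "wz": 0},
    {"dx": 0, "dy": 0, "dz": 0, "wx": 0, "wy": 0, "wz": 0},
    {"dx": 0, "dy": 0, "dz": 0, "wx": 0, "wy": 0, "wz": 0},
    {"dx": 0, "dy": 0, "dz": 0, "wx": 0, "wy": 0, "wz": 0},
    {"dx": 0, "dy": 0, "dz": 0, "wx": 0, "wy": 0, "wz": 0}
  ],
  "gripper": 0
}}

```text
time_s: 4.0
tcp_pos: [0.4417, -0.3207, 0.1795]
ee_rot: [[0.188, -0.944, 0.271], [-0.982, -0.181, 0.052], [-0.0, -0.276, -0.961]]
wrist_force: [-0.2, -0.1, 0.2]
gripper_width: 0.176
```

Run:
```python
from h import *
s=r.sense();print(s["time_s"],s["tcp_pos"].round(4),s["wrist_force"].round(1),s["gripper_width"]*87)
p0,R0=pose(-16)
for t in range(-12,35,3): print(t,*[v.tolist() for v in delta(*pose(t),p0,R0)])
a=cams.capture("side")[100:200,220:320,::-1]
cv2.imwrite("pics/grip.png",cv2.resize(a,(500,500),interpolation=2))
```

```text
4.0 [ 0.4417 -0.3207  0.1795] [-0.2 -0.1  0.2] 15.340571575270754
-12 [-0.0, -0.009, 0.0003] [-4.0, -0.0, -0.0]
-9 [-0.0, -0.0158, 0.001] [-7.0, -0.0, 0.0]
-6 [0.0, -0.0225, 0.002] [-10.0, -0.0, 0.0]
-3 [-0.0, -0.0291, 0.0033] [-13.0, -0.0, 0.0]
0 [-0.0, -0.0356, 0.005] [-16.0, -0.0, -0.0]
3 [0.0, -0.0421, 0.007] [-19.0, 0.0, 0.0]
6 [-0.0, -0.0484, 0.0094] [-22.0, -0.0, 0.0]
9 [0.0, -0.0546, 0.0121] [-25.0, -0.0, 0.0]
12 [0.0, -0.0607, 0.0151] [-28.0, -0.0, -0.0]
15 [-0.0, -0.0666, 0.0185] [-31.0, -0.0, 0.0]
18 [-0.0, -0.0723, 0.0221] [-34.0, 0.0, 0.0]
21 [-0.0, -0.0778, 0.026] [-37.0, -0.0, -0.0]
24 [-0.0, -0.0831, 0.0303] [-40.0, -0.0, -0.0]
27 [0.0, -0.0882, 0.0347] [-43.0, 0.0, -0.0]
30 [-0.0, -0.093, 0.0395] [-46.0, -0.0, -0.0]
33 [-0.0, -0.0976, 0.0445] [-49.0, 0.0, -0.0]
```

View pics/grip.png

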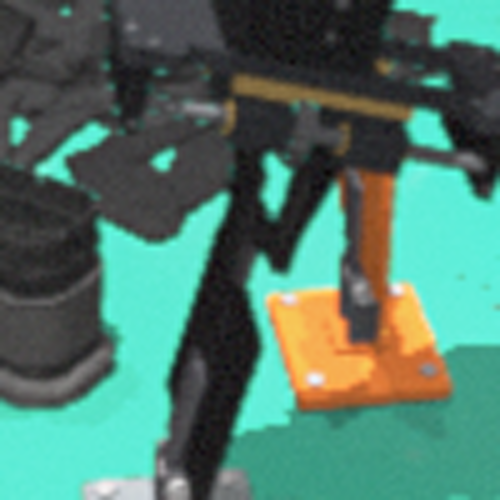

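The fingers look nearly closed around the bar, with the right tip at (283,270). The 15 mm reading may mean they're still closing, so I'll give it a few more rows.

Request:
{"name": "drive_tool", "arguments": {
  "deltas": [
    {"dx": 0, "dy": 0, "dz": 0, "wx": 0, "wy": 0, "wz": 0},
    {"dx": 0, "dy": 0, "dz": 0, "wx": 0, "wy": 0, "wz": 0},
    {"dx": 0, "dy": 0, "dz": 0, "wx": 0, "wy": 0, "wz": 0},
    {"dx": 0, "dy": 0, "dz": 0, "wx": 0, "wy": 0, "wz": 0}
  ],
  "gripper": 0
}}

```text
time_s: 4.45
tcp_pos: [0.442, -0.3207, 0.1796]
ee_rot: [[0.188, -0.944, 0.271], [-0.982, -0.181, 0.052], [0.0, -0.276, -0.961]]
wrist_force: [0.3, 1.8, 0.4]
gripper_width: 0.127
```

Request:
{"name": "drive_tool", "arguments": {
  "deltas": [
    {"dx": 0, "dy": -0.0045, "dz": 0.0001, "wx": -2, "wy": 0, "wz": 0},
    {"dx": 0, "dy": -0.009, "dz": 0.0003, "wx": -4, "wy": 0, "wz": 0},
    {"dx": 0, "dy": -0.0158, "dz": 0.001, "wx": -7, "wy": 0, "wz": 0},
    {"dx": 0, "dy": -0.0225, "dz": 0.002, "wx": -10, "wy": 0, "wz": 0},
    {"dx": 0, "dy": -0.0291, "dz": 0.0033, "wx": -13, "wy": 0, "wz": 0},
    {"dx": 0, "dy": -0.0356, "dz": 0.005, "wx": -16, "wy": 0, "wz": 0},
    {"dx": 0, "dy": -0.0356, "dz": 0.005, "wx": -16, "wy": 0, "wz": 0},
    {"dx": 0, "dy": -0.0356, "dz": 0.005, "wx": -16, "wy": 0, "wz": 0}
  ],
  "gripper": 0
}}

```text
time_s: 5.25
tcp_pos: [0.4777, -0.3138, 0.1849]
ee_rot: [[0.189, -0.982, 0.002], [-0.982, -0.189, -0.0], [0.001, -0.002, -1.0]]
wrist_force: [1.7, 3.2, 1.1]
gripper_width: 0.126
```

Run:
```python
from h import *
s=r.sense();print(s["time_s"],s["tcp_pos"].round(4),s["wrist_force"].round(1),s["gripper_width"]*87,s["joints"].round(1))
p0,R0=pose(0)
for t in range(3,35,3): print(t,*[v.tolist() for v in delta(*pose(t),p0,R0)])
print(delta(*pose(0)))
a=cams.capture("side")[100:200,220:320,::-1]
cv2.imwrite("pics/mid.png",cv2.resize(a,(500,500),interpolation=2))
```

```text
5.25 [ 0.4777 -0.3138  0.1849] [1.7 3.2 1.1] 10.976515025917031 [-17.1  18.5 -10.5  -0.  -60.8  28. ]
3 [0.0, -0.0068, 0.0002] [-3.0, 0.0, 0.0]
6 [-0.0, -0.0135, 0.0007] [-6.0, 0.0, 0.0]
9 [0.0, -0.0202, 0.0016] [-9.0, 0.0, 0.0]
12 [0.0, -0.0269, 0.0028] [-12.0, 0.0, -0.0]
15 [-0.0, -0.0335, 0.0044] [-15.0, -0.0, 0.0]
18 [-0.0, -0.04, 0.0063] [-18.0, 0.0, 0.0]
21 [-0.0, -0.0463, 0.0086] [-21.0, -0.0, -0.0]
24 [-0.0, -0.0526, 0.0112] [-24.0, -0.0, -0.0]
27 [0.0, -0.0587, 0.0141] [-27.0, 0.0, 0.0]
30 [-0.0, -0.0646, 0.0173] [-30.0, -0.0, 0.0]
33 [-0.0, -0.0704, 0.0209] [-33.0, 0.0, -0.0]
(array([-0.0005,  0.001 ,  0.0006]), array([-0.1 , -0.04,  0.  ]))
```

View pics/mid.png

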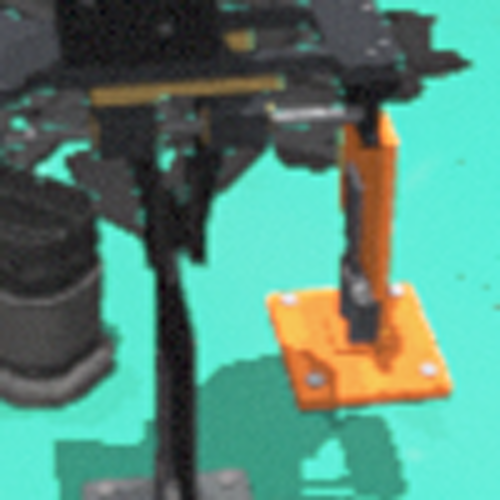

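The mirror is following: the plate is now about upright, with the gripper on the bar at roughly (175,230). The force is small, so I'll carry on to 30°.

Request:
{"name": "drive_tool", "arguments": {
  "deltas": [
    {"dx": 0, "dy": -0.0068, "dz": 0.0002, "wx": -3, "wy": 0, "wz": 0},
    {"dx": 0, "dy": -0.0135, "dz": 0.0007, "wx": -6, "wy": 0, "wz": 0},
    {"dx": 0, "dy": -0.0202, "dz": 0.0016, "wx": -9, "wy": 0, "wz": 0},
    {"dx": 0, "dy": -0.0269, "dz": 0.0028, "wx": -12, "wy": 0, "wz": 0},
    {"dx": 0, "dy": -0.0335, "dz": 0.0044, "wx": -15, "wy": 0, "wz": 0},
    {"dx": 0, "dy": -0.04, "dz": 0.0063, "wx": -18, "wy": 0, "wz": 0},
    {"dx": 0, "dy": -0.0463, "dz": 0.0086, "wx": -21, "wy": 0, "wz": 0},
    {"dx": 0, "dy": -0.0526, "dz": 0.0112, "wx": -24, "wy": 0, "wz": 0},
    {"dx": 0, "dy": -0.0587, "dz": 0.0141, "wx": -27, "wy": 0, "wz": 0},
    {"dx": 0, "dy": -0.0646, "dz": 0.0173, "wx": -30, "wy": 0, "wz": 0},
    {"dx": 0, "dy": -0.0646, "dz": 0.0173, "wx": -30, "wy": 0, "wz": 0},
    {"dx": 0, "dy": -0.0646, "dz": 0.0173, "wx": -30, "wy": 0, "wz": 0}
  ],
  "gripper": 0
}}

```text
time_s: 6.5
tcp_pos: [0.5418, -0.3016, 0.1673]
ee_rot: [[0.19, -0.852, -0.488], [-0.982, -0.164, -0.095], [0.001, 0.497, -0.868]]
wrist_force: [4.6, 2.7, 2.0]
gripper_width: 0.125
```

Run:
```python
from h import *
s=r.sense();p=s["tcp_pos"]-s["ee_rot"][:,2]*.0187
v=p-C-.055*Z; print(s["time_s"],s["wrist_force"].round(1),s["gripper_width"]*87, "hold tilt",np.degrees(np.arctan2(v@X,v[2])),"rad",np.hypot(v@X,v[2]),"y",v@Y,s["joints"].round(1))
print(delta(*pose(30)))
a=cams.capture("side")[100:250,200:350,::-1]
cv2.imwrite("pics/end.png",cv2.resize(a,(590,590),interpolation=2))
```

```text
6.5 [4.6 2.7 2. ] 10.85883624041348 hold tilt 30.445959526240784 rad 0.1490425722115753 y -0.0005668415544712477 [ -9.3  37.3   8.8   9.9 -89.8  17.7]
(array([-0.0006,  0.0012,  0.001 ]), array([-0.2 , -0.07,  0.  ]))
```

View pics/end.png

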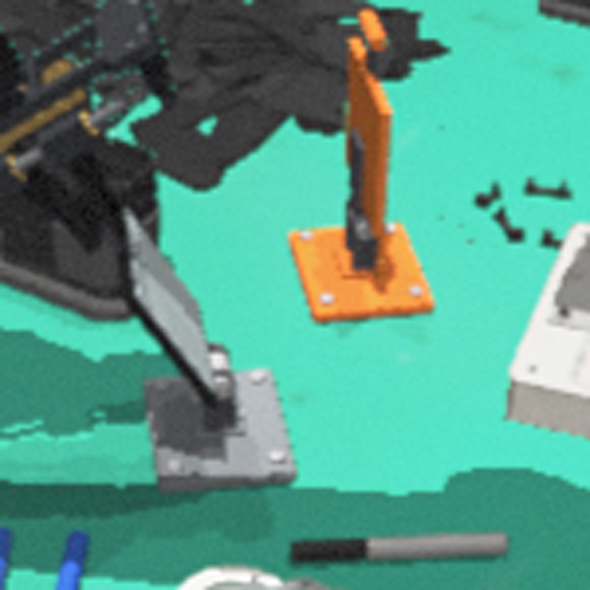

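The bright front, at about (170,275), now faces the robot and the mirror leans back, so the front/back reading was right. I'll open partway, because a duct stands behind, then back off along the tool axis.

Request:
{"name": "drive_tool", "arguments": {
  "deltas": [
    {"dx": 0, "dy": 0, "dz": 0, "wx": 0, "wy": 0, "wz": 0},
    {"dx": 0, "dy": 0, "dz": 0, "wx": 0, "wy": 0, "wz": 0},
    {"dx": 0, "dy": 0, "dz": 0, "wx": 0, "wy": 0, "wz": 0},
    {"dx": 0, "dy": 0, "dz": 0, "wx": 0, "wy": 0, "wz": 0},
    {"dx": 0, "dy": 0, "dz": 0, "wx": 0, "wy": 0, "wz": 0},
    {"dx": 0, "dy": 0, "dz": 0, "wx": 0, "wy": 0, "wz": 0}
  ],
  "gripper": 0.4
}}

```text
time_s: 7.15
tcp_pos: [0.54, -0.3019, 0.1672]
ee_rot: [[0.188, -0.85, -0.491], [-0.982, -0.163, -0.094], [-0.0, 0.5, -0.866]]
wrist_force: [0.4, 0.1, 0.8]
gripper_width: 0.392
```

Request:
{"name": "drive_tool", "arguments": {
  "deltas": [
    {"dx": 0, "dy": 0, "dz": -0.01, "wx": 0, "wy": 0, "wz": 0},
    {"dx": 0, "dy": 0, "dz": -0.025, "wx": 0, "wy": 0, "wz": 0},
    {"dx": 0, "dy": 0, "dz": -0.045, "wx": 0, "wy": 0, "wz": 0},
    {"dx": 0, "dy": 0, "dz": -0.065, "wx": 0, "wy": 0, "wz": 0},
    {"dx": 0, "dy": 0, "dz": -0.085, "wx": 0, "wy": 0, "wz": 0},
    {"dx": 0, "dy": 0, "dz": -0.105, "wx": 0, "wy": 0, "wz": 0},
    {"dx": 0, "dy": 0, "dz": -0.12, "wx": 0, "wy": 0, "wz": 0},
    {"dx": 0, "dy": 0, "dz": -0.12, "wx": 0, "wy": 0, "wz": 0}
  ],
  "gripper": 0.4
}}

```text
time_s: 7.95
tcp_pos: [0.6007, -0.2905, 0.2733]
ee_rot: [[0.189, -0.853, -0.487], [-0.982, -0.163, -0.096], [0.002, 0.496, -0.868]]
wrist_force: [-0.1, -0.4, 1.1]
gripper_width: 0.399
```

Run:
```python
from h import *
s=r.sense();print(s["time_s"],s["wrist_force"].round(1),s["tcp_pos"].round(3))
f=cams.capture("side");cv2.imwrite("pics/side9.png",f[:,:,::-1]);t=cams.capture("top");cv2.imwrite("pics/top9.png",t[:,:,::-1])
k=6;ox,oy=205,125
b=cv2.resize(f[oy:oy+98,ox:ox+98,::-1],None,fx=k,fy=k,interpolation=2)
b=np.clip(255*(b/255.)**.6,0,255).astype(np.uint8)
for T,col in((25,(0,255,255)),(30,(0,0,255)),(35,(255,0,0))):
    a=np.radians(T);d=X*np.sin(a)+Z*np.cos(a);n=X*np.cos(a)-Z*np.sin(a)
    P=lambda y,q:np.int32((proj("side",C+.055*Z+Y*y+d*q-n*.004)-[ox,oy]+.5)*k)
    cv2.polylines(b,[np.array([P(-.055,.015),P(-.055,.117),P(.055,.117),P(.055,.015)])],True,col,1)
    cv2.line(b,tuple(map(int,P(-.02,.148))),tuple(map(int,P(.02,.148))),col,1)
cv2.imwrite("pics/chk.png",b)
```

```text
7.95 [-0.1 -0.4  1.1] [ 0.601 -0.29   0.273]
```

View pics/chk.png

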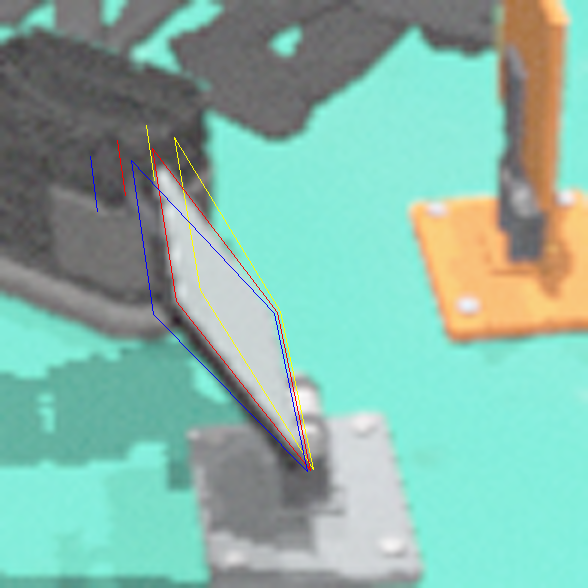

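View pics/top9.png

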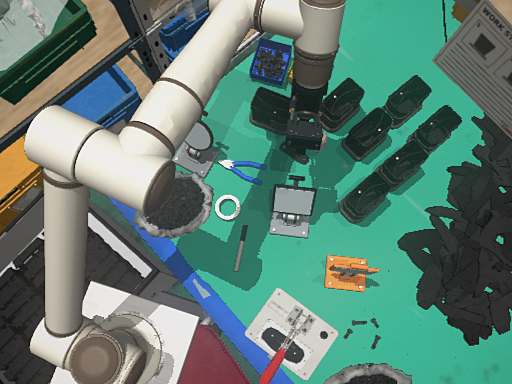

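View pics/side9.png

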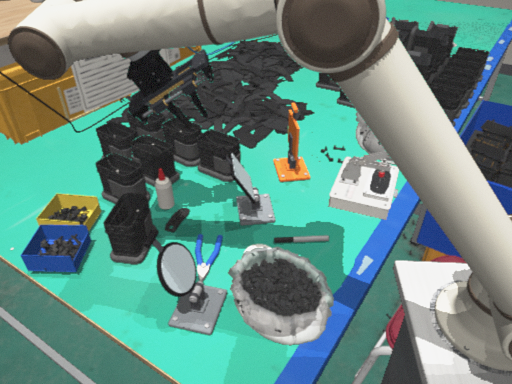

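The side overlay lies on the 30° outline (red). In the top view the bar is clear at about (294,181), so I'll use it as a second measurement and also check that the round mirror is unchanged.

Run:
```python
from h import *
t=cv2.imread("pics/top9.png"); c=t[165:245,255:335]
g=cv2.cvtColor(c,cv2.COLOR_BGR2GRAY); dark=(g<70).astype(np.uint8)
print("\n".join("".join("#" if v else "." for v in row[10:60]) for row in dark[5:35]))
for T in(25,28,30,32,35):
    a=np.radians(T);d=X*np.sin(a)+Z*np.cos(a)
    print(T,*[proj("top",C+.055*Z+d*q+Y*y).round(1) for q,y in((.148,-.02),(.148,.02),(.117,-.055),(.117,.055))])
A=cv2.imread("pics/side0.png").astype(int);B=cv2.imread("pics/side9.png").astype(int)
for nm,(x0,y0,x1,y1) in dict(round=(150,235,235,335),orange=(272,98,315,185)).items(): print(nm,np.abs(A-B)[y0:y1,x0:x1].mean())
cv2.imwrite("pics/tz.png",cv2.resize(c,None,fx=7,fy=7,interpolation=2))
```

```text
........###.##.#####....#.........................
................#.##....#.........................
..................................................
..................................................
..................................................
........................#####.....................
.........................############.............
.........................###############..........
........................################..........
..........................##############..........
.............................##########...........
..............................###.................
..............................###.................
...................#.........####.................
.........###########.........####.................
.........###############.....####.................
.........########################.................
........###..#.....######################.........
........###..............#..######################
........###.........................##############
.....##.###...............................##.#####
......#.##.......................................#
........##........................................
.....#..##.......................................#
.....#####.......................................#
.....#####.......................................#
.....#####.......................................#
.....#####.......................................#
.....#.###.......................................#
.....#####......................................##
25 [304.2 182. ] [288.2 180.2] [316.6 191.5] [273.4 186.5]
28 [304.4 179.7] [288.4 177.9] [316.7 189.6] [273.6 184.7]
30 [304.5 178.2] [288.6 176.4] [316.8 188.5] [273.8 183.6]
32 [304.6 176.8] [288.7 175. ] [316.8 187.4] [273.9 182.5]
35 [304.7 174.8] [288.9 173. ] [316.9 185.8] [274.1 180.9]
round 29.35843137254902
orange 13.083489263120377
```

View pics/tz.png

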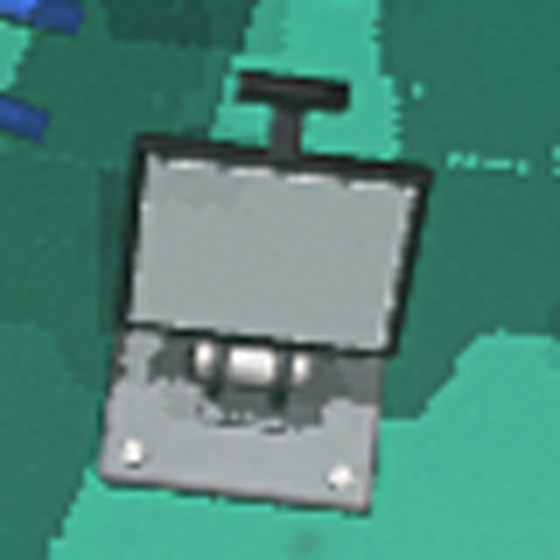

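In the top view the bar runs from about (289,177) to (305,178.6), which gives 29–30°. The side overlay agrees. The pixel difference around the round mirror is non-zero, so I'll check whether it's shadow or movement before handing in.

Run:
```python
from h import *
A=cv2.imread("pics/side0.png",0);B=cv2.imread("pics/side9.png",0)
for nm,(x0,y0,x1,y1) in dict(roundface=(155,238,200,300),roundfoot=(168,285,228,333),orange=(283,100,303,165)).items():
    m=cv2.matchTemplate(B[y0-6:y1+6,x0-6:x1+6],A[y0:y1,x0:x1],cv2.TM_CCOEFF_NORMED);_,v,_,l=cv2.minMaxLoc(m);print(nm,round(v,3),l[0]-6,l[1]-6)
from station import ticket
s=r.sense();print(s["time_s"]);print(ticket.finish_job())
```

```text
roundface 0.949 0 0
roundfoot 0.945 0 0
orange 0.961 0 0
8.05
the job is handed in; nothing more can be done
None
```

The rectangular mirror now leans back about 30° from upright and stays there with the gripper off it. I gripped its handle, swung it about the hinge from roughly 16° forward, opened the gripper partway and backed off 12 cm. I handed the job in at 8.05 s.

- **Tilt after release:** the bar in the top view gives 29–30°, and the side view lies on the 30° outline. While I still held the bar, the arm's own pose read 30.4°, so the measurements agree to about 1°.
- **Front and back:** the bright side was out of sight at the start, so I took the black face for the back. Both views after the move show the bright front facing the robot.
- **Round mirror and orange look-alike:** template matching shows no shift in either. A plain pixel comparison did differ around both of them, most at the round mirror. I put that down to the arm's shadow, since the matches found no offset.
- **Forces:** the wrist force readings after each move stayed at about 6 N or less.

The first move call was refused for missing keys, and nothing moved.

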